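# Tip and push the loaded cup crate over the rim of the draining tray

### The job

Bring the crate of washed mugs onto the draining tray beside the sink: lift only its front end by the handle so that its front edge clears the tray's raised rim without ramming it and comes down on the tray floor, then push the crate on over the rim until its rear edge drops in behind it. Finish with a firm, sustained but gentle push that brings the crate up against the rubber buffers at the back, then let go, keeping the mugs upright in the crate and leaving everything else where it stands.

Things in the scene. Friction and masses are not known exactly. Their poses are not given: they have to be found in the camera images.
- drain_tray: Fixed steel draining tray, 204 mm deep (x), 244 mm wide (y). Origin: centre of its underside, on the worktop; x points from the open front to the splashback, z up. Floor 4 mm thick. Side rims 22 mm high, inner faces at y = +-114 mm (9 mm free each side of the crate). Splashback 105 mm high, inner face at x = +94 mm: too close to the front handle of a seated crate (under 20 mm) for a finger to fit between.
- front_rim: The tray's raised front rim (the threshold), a rounded steel bar across its width, 12 mm above the worktop, 8 mm above the tray floor, 10 mm thick. Origin: middle of its underside, at tray x = -97 mm (it spans x = -102 to -92 mm). Thin, not to be rammed: keep the crate's force on it under 25 N.
- buffers: Nuts of two stiff rubber buffers (26 mm discs, 36 mm up, tray y = +-60 mm) screwed into the splashback. Origin: on its inner face, at worktop height. How far the rubber faces stand out, 6 to 22 mm, differs each time and is not measured: once in, the crate slides 4 to 20 mm more until it meets them. Keep the force on them under 20 N; 16 N on the crate in all is a firm push (friction takes 3 to 8 N).
- cup_crate: Loose slatted wooden crate on the worktop before the rim, 160 mm long (x), 210 mm wide (y), walls 6 mm thick, 55 mm high; 0.7 to 0.95 kg with its two mugs, balanced near its middle. A steel bar handle stands over the front wall, an equal one over the rear wall. Origin: centre of its underside. x from its rear (robot side) to its front (tray side), y left, z up.
- crate_handle (a point): Middle of the crate's front handle, where to grip: a round bar, 10 mm thick, 100 mm long along the crate's y, 74 mm above the crate's underside, 77 mm ahead of its centre. Lifting it tips the crate about its rear lower edge. Inside the crate 35 mm are free behind the middle of the bar; the mugs stand left and right of that, their tops 100 mm above the crate's underside.
- crate_front_edge (a point): Middle of the crate's front lower edge (towards the tray), 80 mm ahead of the crate's centre, on its underside. Axes as the crate's.
- crate_rear_edge (a point): Middle of the crate's rear lower edge (towards the robot), 80 mm behind the crate's centre, on its underside. Axes as the crate's. The rear wall's outer face rises 55 mm straight above it and is the face to push on; the top of the rear handle bar is at 79 mm. Pushed past the rim, the rear end may hang on the fingers by friction: back off a little and it drops to the tray floor.
- mug_left: Cream mug, 95 mm high, 92 mm across, loose in the left (+y) half of the crate, handle towards the robot. Origin: centre of its underside, 5 mm above the crate's underside; z up.
- mug_right: Cream mug, as the other, in the right (-y) half of the crate.
- candle: Green candle, 52 mm across, 144 mm high, on the worktop to the right of the tray. Origin: centre of its underside.
- pepper_shaker: Pepper shaker, 44 mm across, 90 mm high, on the worktop to the right. Origin: centre of its underside.
- canister_a: Red storage canister with chrome lid, 105 mm across, 176 mm high, on the worktop left of the sink. Origin: centre of its underside.
- canister_b: Another red storage canister, as the first.
- spoon: Table spoon, 187 mm long, lying on the worktop to the left, in front of the sink. Origin: its middle, underside.
Mind the look-alikes: they are no part of the job. What is shaped like the mug_left but green is not meant.

How it is judged:
By the outcome, as a careful person would: the job done as asked, in the order asked, and still so for the second after the job is handed in, with the robot touching nothing.
It also fails if it takes over 70 s, if anything falls off the work surface, if the arm or the gripper's body presses on something with over 40 N, if the wrist force passes 120 N, or if a joint passes its speed limit or range.

### The arm

A 6-joint arm with a two-finger parallel gripper is mounted at the origin on a cart in front of the work surface, level with it; the furniture and walls round the work are solid. World frame = base frame: x ahead of the robot, y to its left, z up, the work surface at z = 0. Lengths are in mm, angles in rad, forces in N, time in s.
With the tool pointing down it reaches from about 275 to 825 mm from the base axis. Payload 5.2 kg.
Tool frame: the origin (TCP) lies at the very end of the fingers, on their centre line; the grasp point (between the pads) lies 19 mm behind it; z points along the fingers, y is the direction in which the jaws open and shut (so a half turn about z gives the same grasp; the last joint's range is limited). The gripper opens to 93 mm and grips with 3 to 60 N. Pads are 15 mm wide; open, the fingers measure 128 mm over their backs; the gripper's body (75 mm by 188 mm) begins 65 mm behind the grasp point.
Start: joints at [0.936, 0.259, 1.535, -0, 1.348, -0.203], TCP at [230.158, 499.532, 192.053] pointing down, gripper open.
Joint ranges: [-3.14, 3.14], [-0.91, 2.08], [0.19, 2.58], [-1.22, 4.36], [0.22, 2.71], [-3.12, 3.12]. Speed limits (rad/s): [2.57, 2.57, 3.14, 3.14, 3.14, 3.14].

### API

Orientations are given as [roll, pitch, yaw] about the fixed x, y, z axes, in that order (R = Rz(yaw) Ry(pitch) Rx(roll)).
In Python, from bench import robot gives the robot as it stands. The module is installed in compiled form; this text tells all that it offers. Calls block until the motion is done:
- robot.move_ptp(position, orientation): joint-space move of the TCP to a pose.
- robot.move_linear(position, ori=None, speed=150, f_stop=None): straight line of the TCP; ori=None keeps the orientation; speed is the mean speed in mm/s. With f_stop (N) it stops when the force on the tool has changed by that much, and returns True; else False.
- robot.move_j(angles): joint-space move.
- robot.move_gripper(opening): opening from 0.0 (shut) to 1.0 (fully open); the grip force is fixed at half the most; returns when the fingers have stopped.
- robot.sleep(seconds).
- robot.inverse_kinematics(position, orientation): joint angles nearest the present ones, or None.
- robot.get_image(name): name is "scene" or "top"; returns a dict with "img" (420x560x3 uint8, blue, green, red), "fovy" (degrees; the focal length in pixels is half the picture's height over the tangent of half this angle, whatever the lens; pixels are square), "cx", "cy" (the principal point, pixels), "k1" (the pictures are not rectified: a ray, as slopes to the right and down, at radius r is drawn at 1 + k1 r^2 times it, then the intrinsics apply), "eye" and "orientation" of the camera in the world. Camera axes: x right, y down, z forward; pixel columns grow to the right and rows downward; lengths in mm; the calibration is good to about 2 mm. A picture is of the moment at which its call begins. There is no depth.
A pose or a line that the arm cannot do raises robot.MotionError and nothing moves.
- robot.hand_in(): hands the job in, once; it reports no verdict.
Readings, each from a call of its own:
- robot.current_t(): time.
- robot.current_qpos(): joint angles.
- robot.current_joint_vel(): joint speeds.
- robot.current_joint_efforts(): joint torques, N m.
- robot.current_tcp_pos(): TCP position.
- robot.current_eef_rot(): TCP orientation.
- robot.current_contact_force(): force on the tool from outside, world axes, zero at the start.
- robot.current_ft_torque(): the same for the moment, N m.
- robot.current_gripper_width(): opening from 0.0 (shut) to 1.0 (fully open).
Only numpy, scipy, OpenCV 4.12 (cv2) and the standard library are available. Lean on these libraries where they do the work, as an engineer would, in place of code of your own. Each camera call takes 0.05 s, during which the arm holds its last target.

## Working session

There is one attempt and no reset: what is moved stays moved. The work goes in short steps, each a Python script; the robot and the scene stay as the last script left them, time stands still between calls to the robot, and variables do not carry over. Pictures are saved under pics/ and viewed, and the job is handed in when it is done.

```bash
mkdir -p pics
python3 - <<'E'
from bench import robot
import cv2
for n in("scene","top"):
    d=robot.get_image(n); cv2.imwrite(f"pics/{n}0.png",d["img"]); print(n,{k:v for k,v in d.items() if k!="img"})
print(robot.current_t(),robot.current_eef_rot(),robot.current_contact_force())
E
```

```text
scene {'fovy': 47.23260942833571, 'cx': 276.65854890822465, 'cy': 203.3056127956325, 'k1': -0.021822671782033475, 'eye': array([-534.57785925,  562.03856664, 1569.97354302]), 'orientation': array([-2.42186128e+00,  2.80945746e-04, -2.14991688e+00])}
top {'fovy': 52.35511407280242, 'cx': 282.27239476555263, 'cy': 210.8173759308933, 'k1': 0.003730939689076955, 'eye': array([ 242.39713626, -148.59743121, 1537.22572681]), 'orientation': array([-2.93764001,  0.00454176, -1.52304054])}
0.1 [-3.14004504e+00 -3.04086335e-04  2.70979217e+00] [-0.04705103 -0.13647071 -0.12555568]
```

View pics/scene0.png

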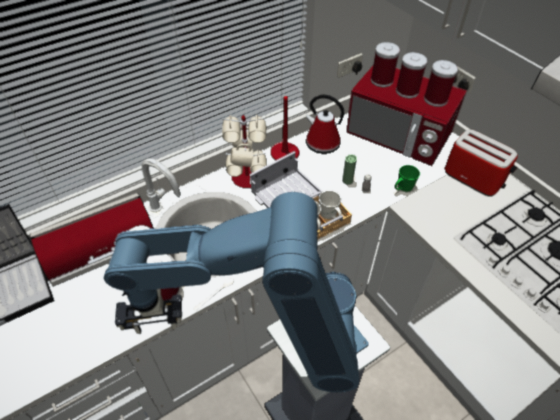

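View pics/top0.png

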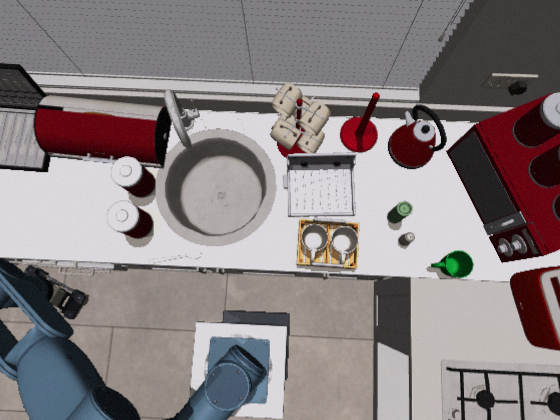

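```bash
cat > h.py <<'E'
import numpy as np, cv2
from scipy.spatial.transform import Rotation as R
def cam(d):
    f=210/np.tan(np.radians(d["fovy"]/2)); return f,R.from_euler("xyz",d["orientation"]).as_matrix()
def ray(d,u,v):
    f,M=cam(d); x=(u-d["cx"])/f; y=(v-d["cy"])/f
    a,b=x,y
    for _ in range(20):
        s=1+d["k1"]*(a*a+b*b); a,b=x/s,y/s
    return M@np.array([a,b,1.])
def onz(d,u,v,z):
    r=ray(d,u,v); e=np.array(d["eye"]); return e+r*(z-e[2])/r[2]
def proj(d,p):
    f,M=cam(d); q=M.T@(np.array(p)-d["eye"]); a,b=q[:2]/q[2]; s=1+d["k1"]*(a*a+b*b)
    return np.array([a*s*f+d["cx"],b*s*f+d["cy"]])
def crop(d,u0,v0,w,h,k,name):
    im=d["img"][v0:v0+h,u0:u0+w]; im=cv2.resize(im,None,fx=k,fy=k,interpolation=cv2.INTER_CUBIC)
    for i in range(0,w,10): cv2.putText(im,str(u0+i),(i*k,10),0,.35,(0,0,255)); cv2.line(im,(i*k,12),(i*k,18),(0,0,255))
    for i in range(0,h,10): cv2.putText(im,str(v0+i),(0,i*k+4),0,.35,(0,0,255))
    cv2.imwrite(name,im)
E
python3 - <<'E'
from bench import robot
from h import *
d=robot.get_image("top"); crop(d,270,145,100,130,5,"pics/t1.png") 
crop(d,270,145,100,65,8,"pics/t1a.png");crop(d,285,205,90,70,8,"pics/t1b.png")
d=robot.get_image("scene"); crop(d,240,145,140,100,5,"pics/s1.png")
E
```

```text
(no output)
```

View pics/t1a.png

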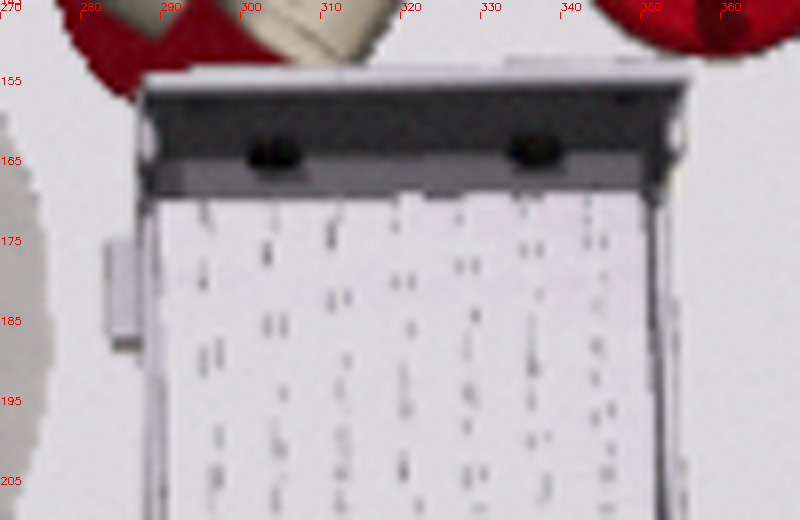

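View pics/t1b.png

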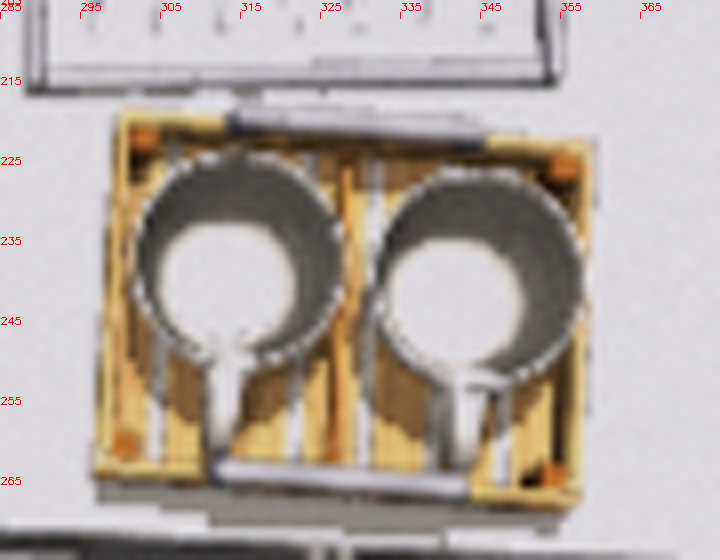

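View pics/s1.png

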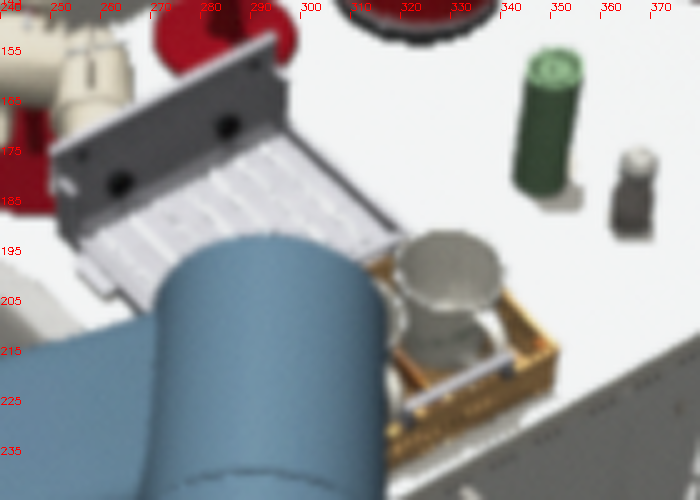

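Run:
```python
from bench import robot
from h import *
np.set_printoptions(precision=1,suppress=True)
d=robot.get_image("top")
def B(x,y,z): return onz(d,285+(x-3.5)/8,205+(y-3.5)/8,z)
def A(x,y,z): return onz(d,270+(x-3.5)/8,145+(y-3.5)/8,z)
c={k:B(x,y,55) for k,(x,y) in dict(fl=(122,110),fr=(592,140),rr=(578,508),rl=(95,480)).items()}
print(c); print("ctr",np.mean(list(c.values()),0),"len",np.linalg.norm(c["fl"]-c["rl"]),"wid",np.linalg.norm(c["fl"]-c["fr"]))
f1,f2=B(228,121,74),B(485,137,74); r1,r2=B(208,468,74),B(468,488,74)
print("handles",f1,f2,r1,r2,"mid",(f1+f2)/2,(r1+r2)/2,np.linalg.norm(f1-f2),np.linalg.norm((f1+f2-r1-r2)/2))
ax=(f1+f2-r1-r2);print("yaw h",np.degrees(np.arctan2(ax[1],ax[0])),[np.degrees(np.arctan2(*( (a-b)[[0,1]]*[-1,1] ))) for a,b in((c["fl"],c["fr"]),(c["rl"],c["rr"]),(f1,f2),(r1,r2))])
t1,t2=B(28,93,4),B(553,82,4)
print("tray front bottom corners",t1,t2,np.linalg.norm(t1-t2),(t1+t2)/2,np.degrees(np.arctan2(-(t1-t2)[0],(t1-t2)[1])))
s1,s2=A(145,82,105),A(688,80,105); print("splash top",s1,s2,(s1+s2)/2,np.linalg.norm(s1-s2),np.degrees(np.arctan2(-(s1-s2)[0],(s1-s2)[1])))
f1,f2=A(158,200,4),A(645,192,4);print("floor back inner corners",f1,f2,(f1+f2)/2,np.linalg.norm(f1-f2))
print("discs",A(275,155,36),A(535,150,36))
```

```text
{'fl': array([ 524.2, -190.4,   55. ]), 'fr': array([ 520.5, -397.5,   55. ]), 'rr': array([ 359.2, -393.3,   55. ]), 'rl': array([ 361.3, -185.1,   55. ])}
ctr [ 441.3 -291.6   55. ] len 162.97641816636252 wid 207.12690174873197
handles [ 517.9 -236.1   74. ] [ 516.1 -347.9   74. ] [ 367.2 -232.6   74. ] [ 363.9 -343.3   74. ] mid [ 517. -292.   74.] [ 365.6 -288.    74. ] 111.7739032580334 151.4796319841904
yaw h -1.5205364847901133 [np.float64(-1.0304721068748832), np.float64(-0.582281444079241), np.float64(-0.9376745783925821), np.float64(-1.6662825294915524)]
tray front bottom corners [ 539.8 -148.6    4. ] [ 556.1 -387.9    4. ] 239.89167678269504 [ 548.  -268.3    4. ] 3.9088308556199585
splash top [ 739.9 -137.4  105. ] [ 751.8 -375.7  105. ] [ 745.8 -256.6  105. ] 238.63329292589955 2.8618923011870594
floor back inner corners [ 717.4 -145.3    4. ] [ 731.8 -372.4    4. ] [ 724.6 -258.8    4. ] 227.58905538642472
discs [ 731.5 -198.    36. ] [ 739.4 -317.1   36. ]
```

```bash
cat >> h.py <<'E'
TR=np.array([649.5,-262.2]); TY=np.radians(3.4)
def t2w(x,y=0): c,s=np.cos(TY),np.sin(TY); return TR+[c*x-s*y,s*x+c*y]
def w2t(p): c,s=np.cos(TY),np.sin(TY); a,b=np.array(p[:2])-TR; return np.array([c*a+s*b,-s*a+c*b])
BASE=np.array([[0,1,0],[1,0,0],[0,0,-1.]]).T  # tool x->world y, tool y->world x, z down
def pose(rear,yaw,th,z0=0,flip=False,dep=19,up=0):
    """rear: xy of rear edge middle; th nose-up rad; returns TCP,rpy"""
    M=(R.from_euler("z",yaw)*R.from_euler("y",-th)).as_matrix()
    g=np.array([rear[0],rear[1],z0])+M@[157,0,74]
    T=M@BASE
    if flip: T=T@np.diag([-1,-1,1])
    return g+T[:,2]*(dep-up), R.from_matrix(T).as_euler("xyz")
E
python3 - <<'E'
from bench import robot
from h import *
np.set_printoptions(precision=3,suppress=True)
print(np.linalg.det(BASE))
rear=[361.3,-289.3]; 
for fl in(0,1):
  p,o=pose(rear,np.radians(-1.2),0,flip=fl,up=120); print(p,o,robot.inverse_kinematics(p,o))
  p,o=pose(t2w(-158),TY,.2,flip=fl); print(p,o,robot.inverse_kinematics(p,o))
E
```

```text
1.0
[ 518.266 -292.588  175.   ] [3.142 0.    1.55 ] [-0.701  0.351  1.449  0.     1.342 -0.68 ]
[ 634.47  -263.093   85.095] [2.942 0.    1.63 ] [-0.629  0.471  1.517  0.15   1.004 -0.759]
[ 518.266 -292.588  175.   ] [ 3.142  0.    -1.592] [-0.701  0.351  1.449 -0.     1.342  2.461]
[ 634.47  -263.093   85.095] [-2.942  0.    -1.511] [-0.629  0.471  1.517  0.15   1.004  2.382]
```

Run:
```python
from bench import robot
from h import *
np.set_printoptions(precision=2,suppress=True)
o0=robot.current_eef_rot(); p0=robot.current_tcp_pos()
robot.move_linear([p0[0]*.85,p0[1]*.85,330],speed=250)
robot.move_gripper(0.29)
rear=[361.3,-289.3]
p,o=pose(rear,np.radians(-1.2),0,up=150); 
robot.move_ptp(list(p[:2]*.85)+[330],o)
robot.move_linear(p,o,speed=200)
d=robot.get_image("scene"); crop(d,240,145,140,100,5,"pics/s2.png")
d=robot.get_image("top"); crop(d,270,145,100,130,5,"pics/t2.png")
print(robot.current_t(),robot.current_tcp_pos(),robot.current_contact_force(),robot.current_gripper_width())
```

```text
5.7417 [ 518.5  -292.74  206.7 ] [ 0.71 -0.05  1.29] 0.2927398816892224
```

View pics/s2.png

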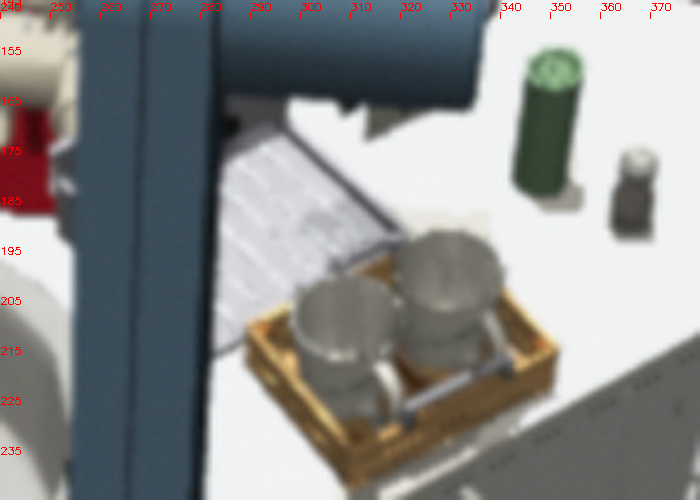

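View pics/t2.png

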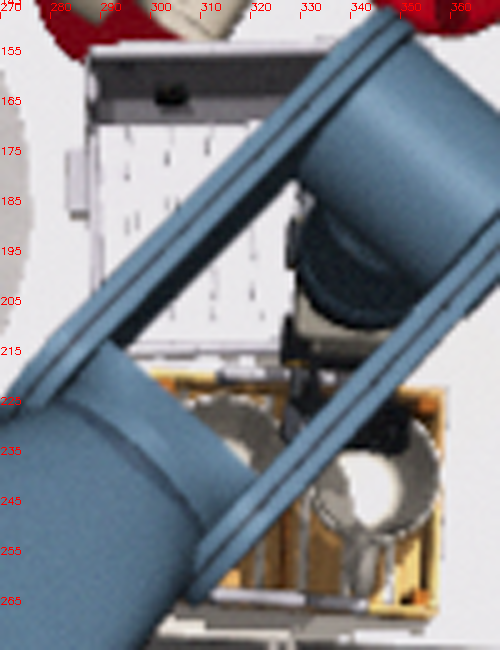

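Run:
```python
from bench import robot
from h import *
np.set_printoptions(precision=1,suppress=True)
d=robot.get_image("scene")
S=lambda x,y,z: onz(d,240+(x-2)/5,145+(y-2)/5,z)
fl,rl,rr=S(250,325,55),S(349,450,55),S(556,350,55)
print(fl,rl,rr,"ctr",(fl+rr)/2,np.linalg.norm(fl-rl),np.linalg.norm(rr-rl))
a,b=S(408,419,74),S(506,366,74); print("rear handle",a,b,(a+b)/2)
print("tray FR corner",S(403,238,12),"from model",t2w(-102,-122))
```

```text
[ 518.7 -190.3   55. ] [ 367.8 -182.8   55. ] [ 358.5 -385.7   55. ] ctr [ 438.6 -288.    55. ] 151.12005581460397 203.1687902444629
rear handle [ 355.9 -230.6   74. ] [ 356.3 -329.4   74. ] [ 356.1 -280.    74. ]
tray FR corner [ 558.1 -381.1   12. ] from model [ 554.9 -390. ]
```

Run:
```python
from bench import robot
from h import *
np.set_printoptions(precision=2,suppress=True)
rear=[361.3,-289.3]
p,o=pose(rear,np.radians(-1.2),0,up=30); print(robot.move_linear(p,o,speed=150,f_stop=6))
p,o=pose(rear,np.radians(-1.2),0,up=1); print(robot.move_linear(p,o,speed=40,f_stop=4))
print(robot.current_tcp_pos(),robot.current_contact_force())
d=robot.get_image("scene"); crop(d,240,145,140,100,5,"pics/s3.png")
```

```text
False
False
[ 518.41 -292.7    56.15] [-0.3  -0.23  0.75]
```

View pics/s3.png

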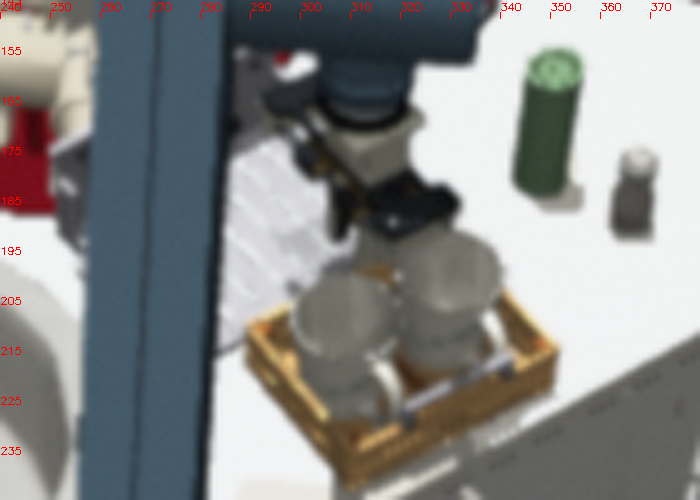

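Run:
```python
from bench import robot
from h import *
np.set_printoptions(precision=2,suppress=True)
robot.move_gripper(0.0)
print(robot.current_t(),robot.current_gripper_width(),robot.current_contact_force(),robot.current_ft_torque())
```

```text
8.2917 0.008827627069733134 [-0.21 -0.29 -0.15] [-0.04  0.04 -0.03]
```

Run:
```python
from bench import robot
from h import *
d=robot.get_image("scene"); crop(d,280,155,80,70,8,"pics/s4.png")
d=robot.get_image("top"); crop(d,270,195,100,75,8,"pics/t4.png")
p=robot.current_tcp_pos()
print(proj(d,p),proj(robot.get_image("scene"),p),robot.current_eef_rot())
```

```text
[328.78219994 221.26081353] [309.70753959 199.42366192] [-3.14157935e+00  8.64855565e-07  1.54982875e+00]
```

View pics/s4.png

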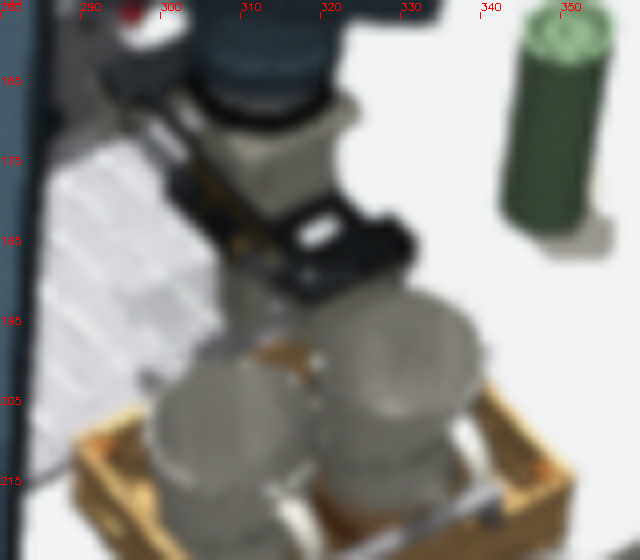

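View pics/t4.png

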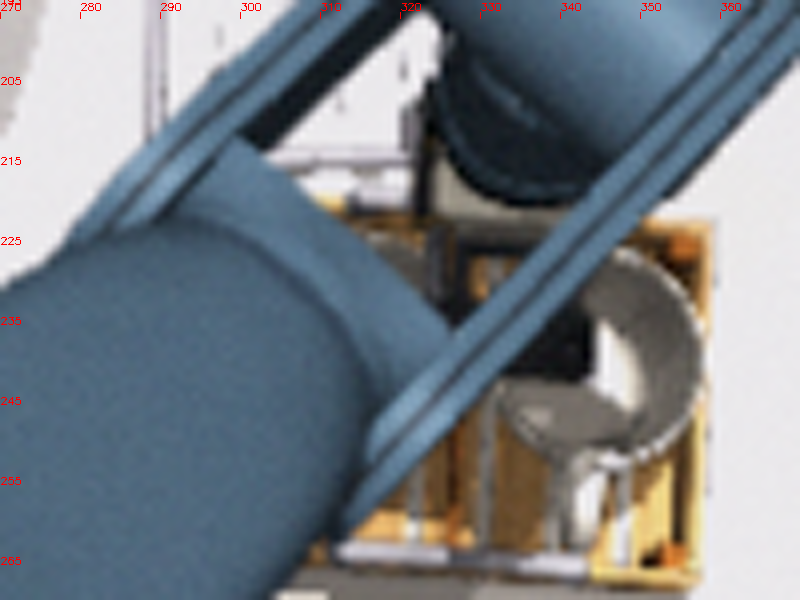

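Run:
```python
from bench import robot
from h import *
np.set_printoptions(precision=1,suppress=True)
d=robot.get_image("scene")
k=14;u0,v0=285,175
im=cv2.resize(d["img"][v0:v0+42,u0:u0+56],None,fx=k,fy=k,interpolation=cv2.INTER_NEAREST)
def dot(p,c): 
    q=(proj(d,p)-[u0,v0]+.5)*k; cv2.circle(im,tuple(q.astype(int)),4,c,-1); print(p,q)
y=np.radians(-1.2);c=np.array([441.3,-290.9])
def cw(x,yy,z): return np.r_[c+[np.cos(y)*x-np.sin(y)*yy,np.sin(y)*x+np.cos(y)*yy],z]
for yy in(-50,0,50): dot(cw(77,yy,74),(0,0,255))
t=robot.current_tcp_pos()
for dz in(0,19,40,84): dot(t+[0,0,dz],(0,255,0))
for s in(1,-1): dot(cw(80,105*s,55),(255,0,0)); 
cv2.imwrite("pics/s5.png",im)
```

```text
[ 517.2 -342.5   74. ] [491.9 243.9]
[ 518.3 -292.5   74. ] [355.6 309. ]
[ 519.3 -242.5   74. ] [216.9 375.3]
[ 518.3 -292.5   56. ] [352.6 349. ]
[ 518.3 -292.5   75. ] [355.9 306.8]
[ 518.3 -292.5   96. ] [359.5 259.4]
[ 518.3 -292.5  140. ] [367.4 157.7]
[ 523.5 -187.6   55. ] [ 54.7 485. ]
[ 519.1 -397.6   55. ] [628.2 209.9]
```

View pics/s5.png

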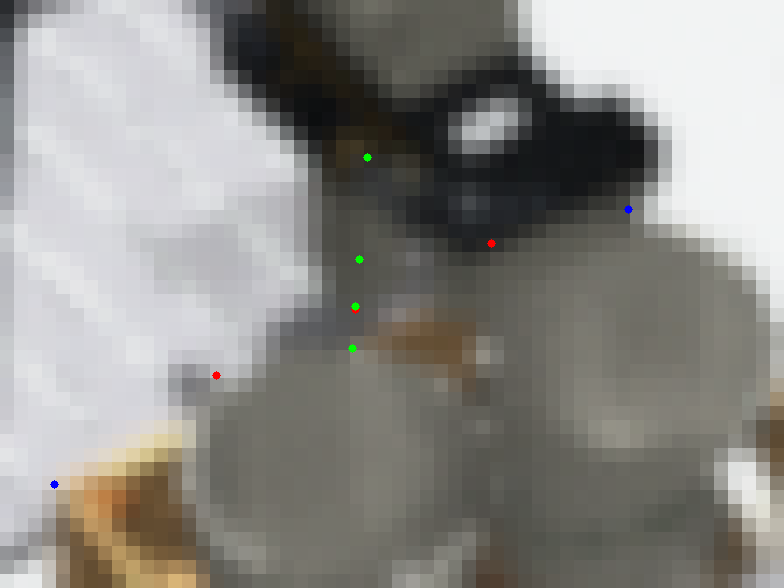

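Run:
```python
from bench import robot
from h import *
np.set_printoptions(precision=2,suppress=True)
p=robot.current_tcp_pos()
print(robot.move_linear(p+[-15,0,0],speed=20,f_stop=1.5),robot.current_tcp_pos()-p,robot.current_contact_force(),robot.current_gripper_width())
q=robot.current_tcp_pos()
robot.move_linear(p,speed=40)
print(robot.move_linear(p+[15,0,0],speed=20,f_stop=1.5),robot.current_tcp_pos()-p,robot.current_contact_force())
robot.move_linear(p,speed=40)
```

```text
False [-14.9   -0.05   0.04] [ 0.48  0.58 -0.3 ] 0.007789690391699805
False [14.9   0.05 -0.07] [0.22 0.79 0.52]
```

Run:
```python
from bench import robot
from h import *
np.set_printoptions(precision=2,suppress=True)
p=robot.current_tcp_pos()
print(robot.move_linear(p+[0,0,-25],speed=15,f_stop=2),robot.current_tcp_pos(),robot.current_contact_force(),robot.current_ft_torque())
```

```text
True [ 518.4  -292.62   52.66] [-0.76  0.14  4.2 ] [-0.02  0.09  0.01]
```

Run:
```python
from bench import robot
from h import *
np.set_printoptions(precision=1,suppress=True)
print(robot.current_t())
p=robot.current_tcp_pos()
robot.move_linear(p+[0,0,60],speed=150)
d=robot.get_image("scene")
k=12;u0,v0=285,160
im=cv2.resize(d["img"][v0:v0+48,u0:u0+60],None,fx=k,fy=k,interpolation=cv2.INTER_NEAREST)
t=robot.current_tcp_pos()
for dz in(0,19,84): 
    q=(proj(d,t+[0,0,dz])-[u0,v0]+.5)*k; cv2.circle(im,tuple(q.astype(int)),3,(0,255,0),-1); print(q)
cv2.imwrite("pics/s6.png",im)
d=robot.get_image("top"); crop(d,270,195,100,75,8,"pics/t6.png")
```

```text
11.9083
[310.3 374. ]
[313.2 336.3]
[323.5 203. ]
```

View pics/s6.png

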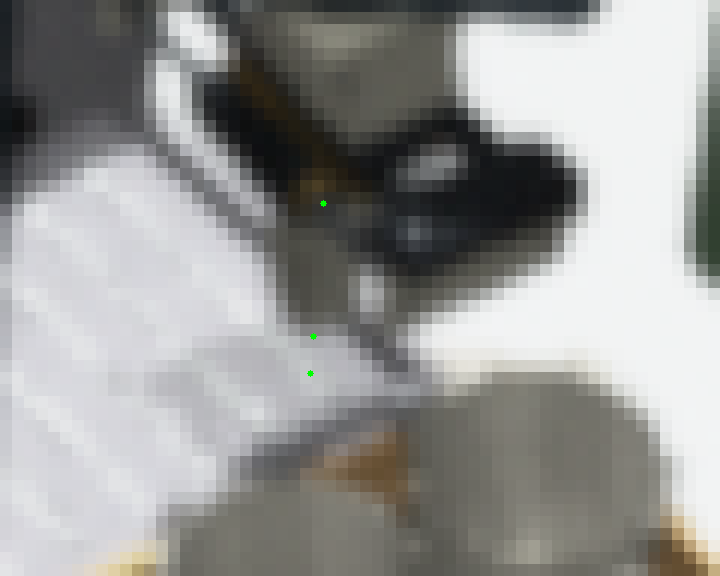

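View pics/t6.png

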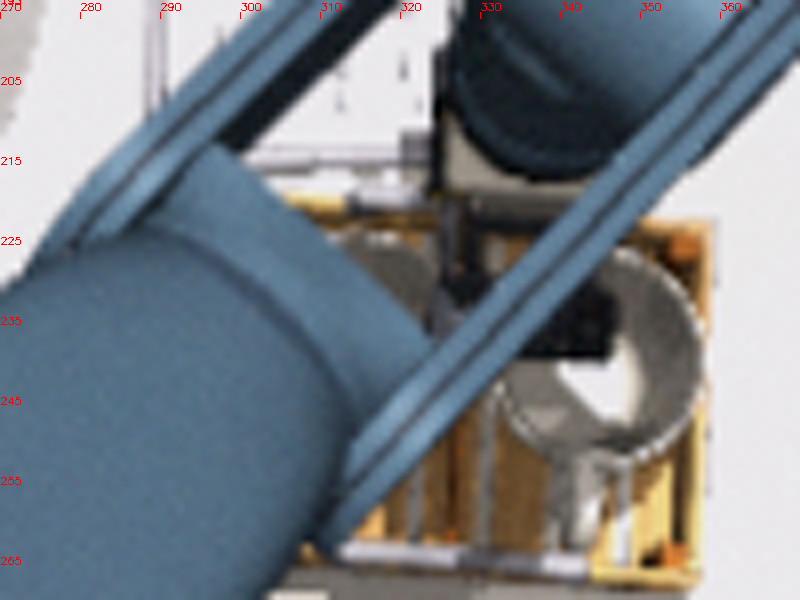

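Run:
```python
from bench import robot
from h import *
np.set_printoptions(precision=1,suppress=True)
robot.move_gripper(0.29)
t=robot.current_tcp_pos()
d=robot.get_image("scene")
k=12;u0,v0=285,160
im=cv2.resize(d["img"][v0:v0+48,u0:u0+60],None,fx=k,fy=k,interpolation=cv2.INTER_NEAREST)
for dz in(0,19,84): 
    q=(proj(d,t+[0,0,dz])-[u0,v0]+.5)*k; cv2.circle(im,tuple(q.astype(int)),3,(0,255,0),-1)
cv2.imwrite("pics/s7.png",im)
print(robot.current_t(),t)
```

```text
13.2667 [ 518.4 -292.7  112.7]
```

View pics/s7.png

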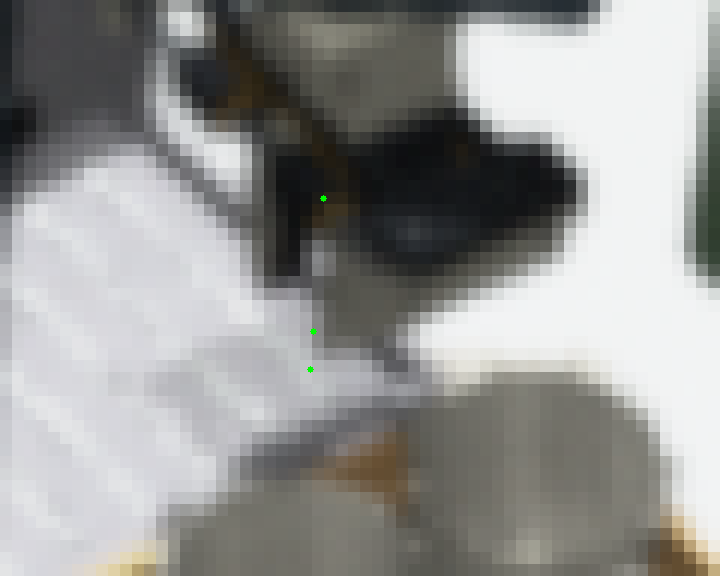

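Run:
```python
from bench import robot
from h import *
np.set_printoptions(precision=2,suppress=True)
rear=[361.3,-289.3]
p,o=pose(rear,np.radians(-1.2),0,dep=42); print(p,robot.move_linear(p,o,speed=40,f_stop=4))
print(robot.current_tcp_pos(),robot.current_contact_force())
if robot.current_tcp_pos()[2]<36:
    robot.move_gripper(0.0)
print(robot.current_t(),robot.current_gripper_width(),robot.current_contact_force(),robot.current_ft_torque())
```

```text
[ 518.27 -292.59   32.  ] False
[ 518.4  -292.68   32.21] [-0.44  0.45 -0.01]
15.8833 0.09721878762308789 [-2.61  0.28  1.21] [-0.05  0.41  0.03]
```

Run:
```python
from bench import robot
from h import *
np.set_printoptions(precision=2,suppress=True)
rear=np.array([361.3,-289.3]); y0=np.radians(-1.2)
for th in(.1,.2):
    p,o=pose(rear,y0,th,dep=42); robot.move_linear(p,o,speed=50); print(robot.current_contact_force(),robot.current_ft_torque())
r1=t2w(-284)
for a in(.5,1):
    p,o=pose(rear+a*(r1-rear),y0+a*(TY-y0),.2,dep=42); robot.move_linear(p,o,speed=40); print(robot.current_contact_force(),robot.current_ft_torque())
print(robot.current_t(),robot.current_gripper_width(),robot.current_tcp_pos())
d=robot.get_image("scene"); crop(d,235,145,130,100,6,"pics/s8.png")
d=robot.get_image("top"); crop(d,275,145,95,130,6,"pics/t8.png");cv2.imwrite("pics/t8f.png",d["img"])
```

```text
[ 0.    0.81 -3.49] [0.05 0.12 0.01]
[ 0.06  0.14 -3.27] [ 0.06  0.29 -0.  ]
[-0.42 -0.58 -3.75] [-0.03  0.28  0.11]
[ 0.44 -0.33 -3.05] [-0.06  0.31  0.12]
17.6833 0.09777643358853685 [ 513.39 -269.96   62.65]
```

View pics/s8.png

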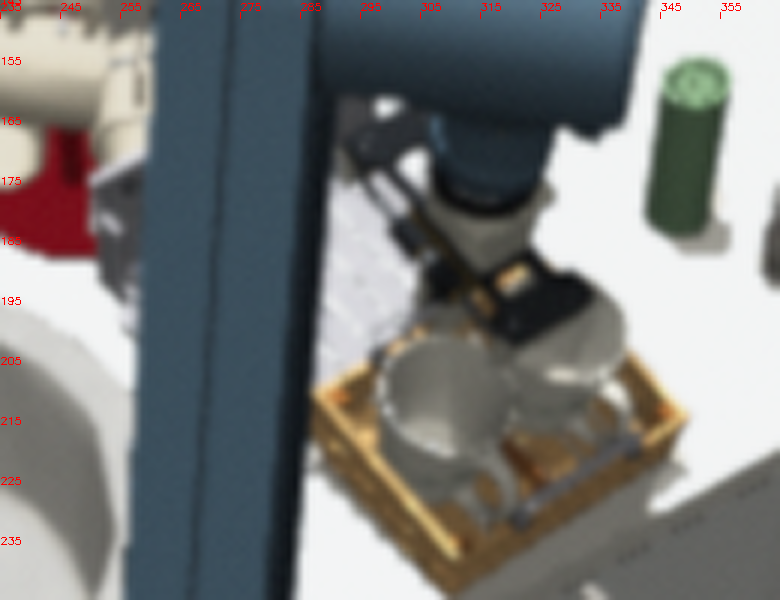

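View pics/t8.png

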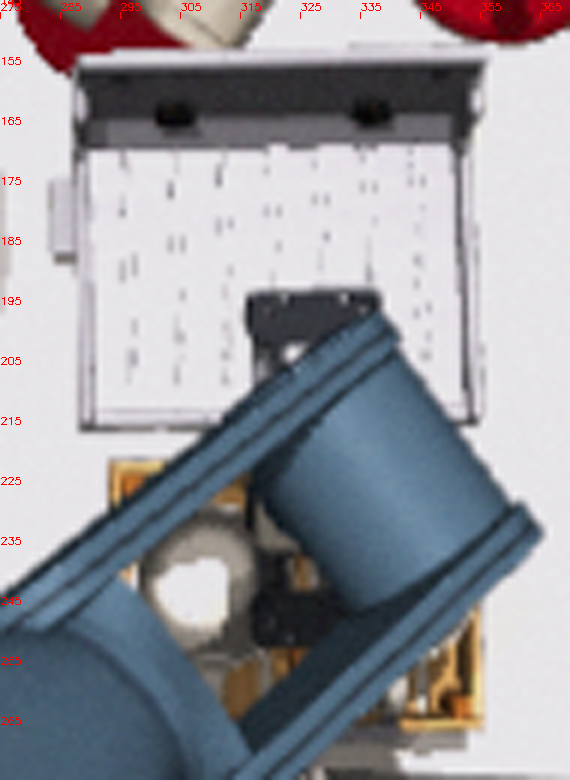

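Run:
```python
from bench import robot
from h import *
np.set_printoptions(precision=1,suppress=True)
d=robot.get_image("top")
g=lambda x,y,z: onz(d,275+(x-2.5)/6,145+(y-2.5)/6,z)
fl,rr=g(110,459,85.7),g(482,727,53.9)
print(w2t(fl),w2t(rr))
# local expected relative to rear mid: fl=(160cos-55 sin,105), rr=(-55 sin,-105)
v=(fl-rr)[:2]; e=np.array([160*np.cos(.2),210]); print("yaw",np.degrees(np.arctan2(v[1],v[0])-np.arctan2(e[1],e[0])),np.linalg.norm(v),np.linalg.norm(e))
M=R.from_euler("z",np.arctan2(v[1],v[0])-np.arctan2(e[1],e[0])).as_matrix()[:2,:2]
ctr=(fl+rr)[:2]/2; off=M@[160*np.cos(.2)/2-55*np.sin(.2),0]; rear=ctr-off; front=rear+M@[156.8,0]
print("rear",w2t(rear),"front",w2t(front))
# tray re-measure from this picture
L1,L2,R1,R2=g(80,430,6),g(78,62,105),g(478,423,6),g(487,62,105)
print([w2t(q) for q in(L1,L2,R1,R2)])
```

```text
[-136.   104.3] [-289.5 -107.7]
yaw 4.251097681954347 261.7328860041268 262.0869716777942
rear [-280.2   -2.7] front [-123.4   -0.3]
[array([-103.4,  120.5]), array([ 97.2, 119.6]), array([-102.1, -121.6]), array([  94.1, -120. ])]
```

Run:
```python
from bench import robot
from h import *
np.set_printoptions(precision=2,suppress=True)
for x in(-240,-200,-180,-160):
    p,o=pose(t2w(x,.5),TY,.2,dep=42); r=robot.move_linear(p,o,speed=60,f_stop=8); print(x,r,robot.current_contact_force(),robot.current_ft_torque())
    if r: break
print(robot.current_t(),robot.current_gripper_width(),robot.current_tcp_pos(),p)
d=robot.get_image("scene"); crop(d,235,135,130,100,6,"pics/s9.png")
d=robot.get_image("top"); crop(d,275,145,95,130,6,"pics/t9.png")
```

```text
-240 False [ 1.73  1.67 -2.43] [ 0.13 -0.05  0.08]
-200 False [ 1.88  1.07 -2.57] [ 0.06 -0.02  0.02]
-180 False [ 2.27  0.21 -1.85] [ 0.01 -0.12  0.03]
-160 False [ 1.52  0.12 -2.12] [ 0.08 -0.   -0.03]
20.5 0.09418681926064158 [ 638.08 -262.43   62.9 ] [ 637.01 -262.44   62.55]
```

View pics/s9.png

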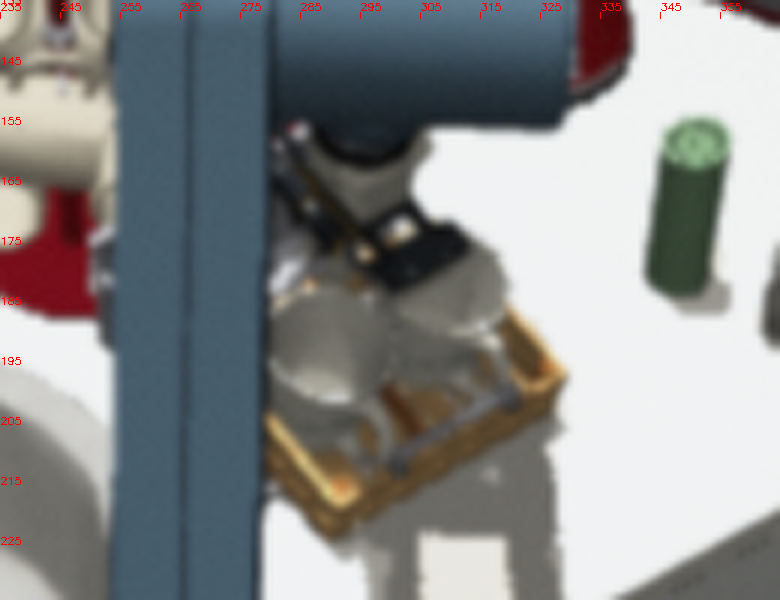

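View pics/t9.png

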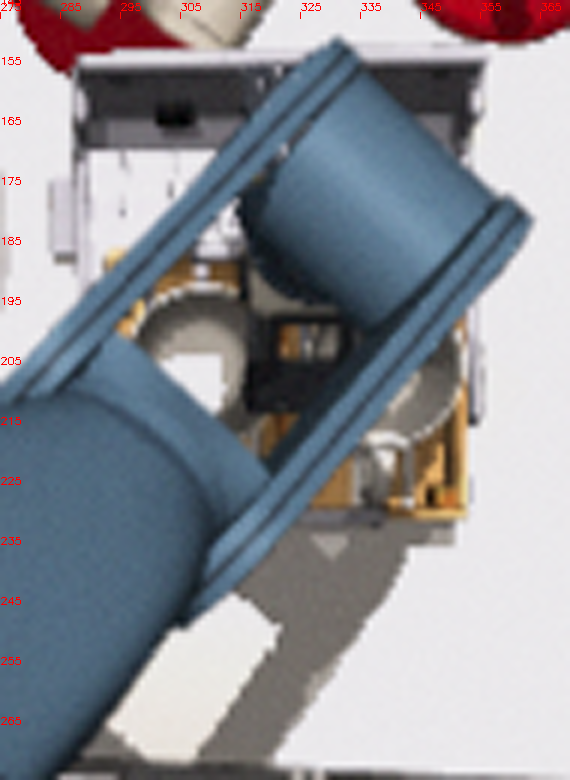

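Run:
```python
from bench import robot
from h import *
np.set_printoptions(precision=1,suppress=True)
d=robot.get_image("top")
g=lambda x,y,z: onz(d,275+(x-2.5)/6,145+(y-2.5)/6,z)
fl,rr=g(107,252,85.7),g(466,517,53.9)
print(w2t(fl),w2t(rr))
v=(fl-rr)[:2]; e=np.array([160*np.cos(.2),210]);a=np.arctan2(v[1],v[0])-np.arctan2(e[1],e[0]); print("yaw",np.degrees(a),np.linalg.norm(v),np.linalg.norm(e))
M=R.from_euler("z",a).as_matrix()[:2,:2]
rear=(fl+rr)[:2]/2-M@[160*np.cos(.2)/2-55*np.sin(.2),0]
print("rear",w2t(rear),"front",w2t(rear+M@[156.8,0]))
```

```text
[-13. 104.] [-167.3 -104. ]
yaw 3.5758203089003797 259.0139359396503 262.0869716777942
rear [-157.6   -0.2] front [-0.8  0.3]
```

Run:
```python
from bench import robot
from h import *
np.set_printoptions(precision=2,suppress=True)
p0,_=pose(t2w(-160,.5),TY,.2,dep=42)
def hold(x,z,tilt):
    M=(R.from_euler("z",TY)*R.from_euler("y",-tilt)).as_matrix()@BASE
    return np.r_[t2w(x,0),z]+M[:,2]*42, R.from_matrix(M).as_euler("xyz")
def hb(th): return -97+97*np.cos(th)-74*np.sin(th)-3, 12+97*np.sin(th)+74*np.cos(th)
print(hold(*hb(.2),.2)[0],robot.current_tcp_pos())
for th in(.1,.0,-.05,-.09):
    x,z=hb(th); p,o=hold(x,z,max(th,0))
    r=robot.move_linear(p,o,speed=40,f_stop=7); print(th,r,p-robot.current_tcp_pos(),robot.current_contact_force(),robot.current_ft_torque())
    if r: break
print(robot.current_t())
d=robot.get_image("scene"); crop(d,235,135,130,100,6,"pics/s10.png")
```

```text
[ 638.23 -262.87   62.63] [ 637.86 -262.48   63.24]
0.1 False [-0.2   0.17  0.17] [ 0.    0.06 -1.7 ] [-0.17  0.17 -0.04]
0.0 False [-0.13  0.1   0.01] [ 0.24  0.32 -1.8 ] [-0.09  0.03 -0.03]
-0.05 False [ 0.11  0.15 -0.33] [-0.15 -0.19 -0.26] [-0.07  0.26 -0.02]
-0.09 True [ 0.43  0.33 -0.76] [-0.18 -0.57  3.85] [-0.11  0.15  0.01]
21.9833
```

View pics/s10.png

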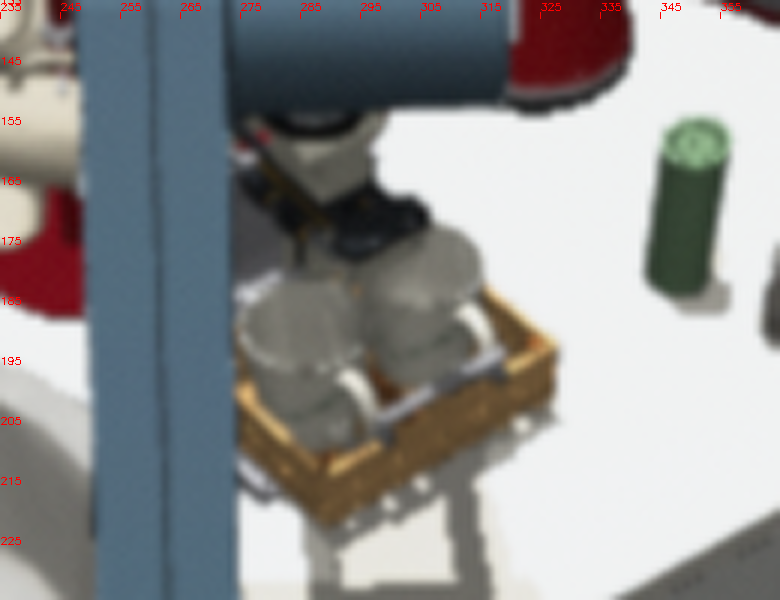

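```bash
cat >> h.py <<'E'
def push(x,y=0,zt=30,th=.6,off=26,flip=1):
    B=np.diag([1,-1,-1.]) if not flip else np.diag([-1,1,-1.])
    M=(R.from_euler("z",TY)*R.from_euler("y",-th)).as_matrix()@B
    return np.r_[t2w(x,y),zt]+M[:,2]*off, R.from_matrix(M).as_euler("xyz")
E
python3 - <<'E'
from bench import robot
from h import *
np.set_printoptions(precision=2,suppress=True)
p=robot.current_tcp_pos()
robot.move_gripper(0.27)
print(robot.current_contact_force(),robot.current_gripper_width())
r=robot.move_linear(p+[0,0,40],speed=80,f_stop=5); print(r)
if not r:
    robot.move_linear(p+[0,0,170],speed=200)
    print(robot.current_t(),robot.current_qpos())
    for fl in(0,1):
        for x,z in((-230,30),(-230,160),(-75,30)):
            print(fl,x,robot.inverse_kinematics(*push(x,zt=z,flip=fl)))
E
```

```text
[-0.08 -0.51  0.64] 0.2704779238156686
False
24.0167 [-0.54  0.54  1.09 -0.    1.52 -0.6 ]
0 -230 [-1.25  0.32  2.27  1.06  0.67 -0.64]
0 -230 [-1.25  0.05  2.13  0.74  0.94 -0.18]
0 -75 [-0.89  0.44  2.03  1.06  0.55 -0.28]
1 -230 [-1.25  0.32  2.27  1.06  0.67  2.51]
1 -230 [-1.25  0.05  2.13  0.74  0.94  2.96]
1 -75 [-0.89  0.44  2.03  1.06  0.55  2.87]
```

Run:
```python
from bench import robot
from h import *
np.set_printoptions(precision=2,suppress=True)
robot.move_linear(*push(-235,zt=180,flip=0),speed=200)
robot.move_gripper(0.0)
print(robot.current_t(),robot.current_contact_force())
d=robot.get_image("scene"); crop(d,235,135,130,100,6,"pics/s11.png")
d=robot.get_image("top"); crop(d,275,145,95,130,6,"pics/t11.png")
```

```text
26.425 [ 0.19 -0.62  0.11]
```

View pics/s11.png

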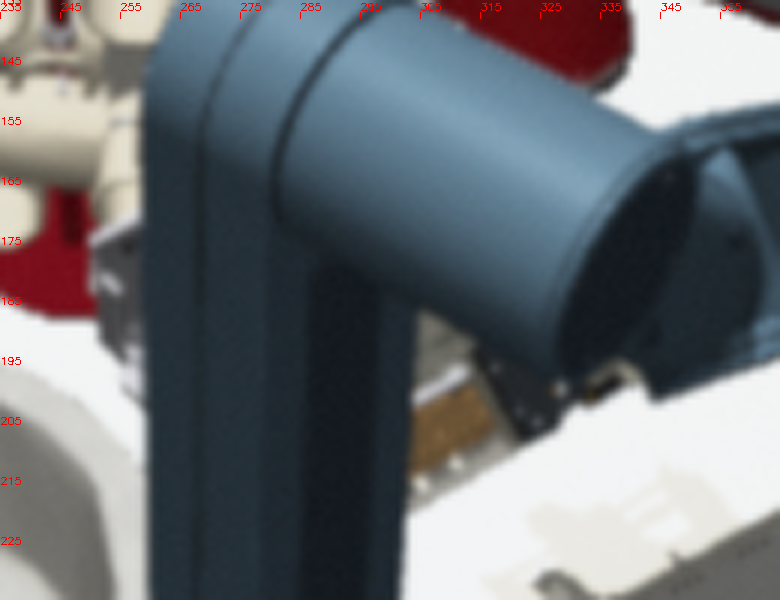

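View pics/t11.png

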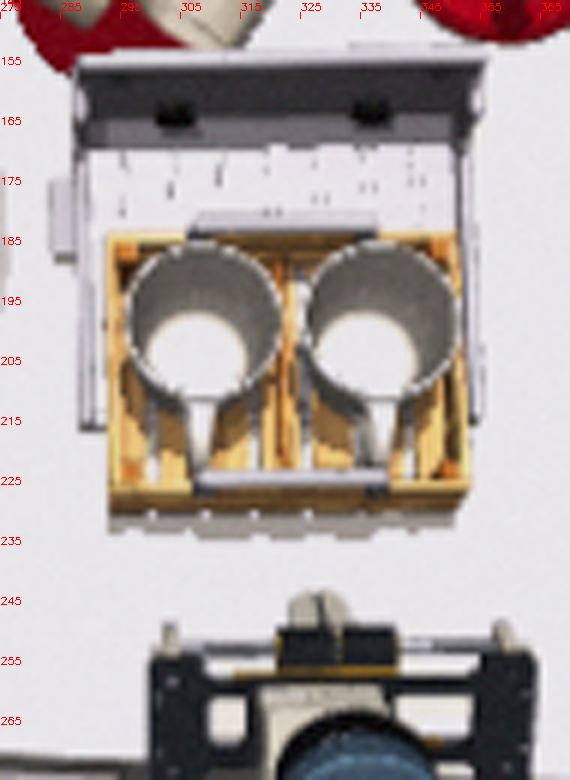

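Run:
```python
from bench import robot
from h import *
np.set_printoptions(precision=1,suppress=True)
d=robot.get_image("top")
g=lambda x,y,z: onz(d,275+(x-2.5)/6,145+(y-2.5)/6,z)
t=robot.current_tcp_pos(); M=R.from_euler("xyz",robot.current_eef_rot()).as_matrix()
for n,q in(("tcp",t),("tool",t-26*M[:,2]),("arm",t+[0,0,26])): print(n,q,(proj(d,q)-[275,145])*6+2.5)
print("fl,fr",w2t(g(107,234,59)),w2t(g(459,233,59)),"rl rr",w2t(g(108,487,73)),w2t(g(469,485,73)))
```

```text
tcp [ 429.6 -275.3  158.5] [308.2 586. ]
tool [ 414.9 -276.1  180. ] [313.  608.1]
arm [ 429.6 -275.3  184.5] [312.9 579.6]
fl,fr [  5.3 103.2] [   3.2 -106.6] rl rr [-150.2  105.5] [-151.6 -103.4]
```

Run:
```python
from bench import robot
from h import *
np.set_printoptions(precision=2,suppress=True)
robot.move_linear(*push(-205,zt=60,flip=0),speed=200)
r=robot.move_linear(*push(-200,zt=28,flip=0),speed=100,f_stop=6); print(r,robot.current_tcp_pos(),robot.current_contact_force())
r=robot.move_linear(*push(-145,zt=28,flip=0),speed=35,f_stop=14); print(r,robot.current_tcp_pos(),robot.current_contact_force(),robot.current_ft_torque())
print(robot.current_t())
d=robot.get_image("scene"); crop(d,235,135,130,100,6,"pics/s12.png")
d=robot.get_image("top"); crop(d,275,145,95,130,6,"pics/t12.png")
```

```text
False [ 464.68 -273.66    7.34] [-0.62  0.01  0.42]
False [ 519.38 -269.88    6.62] [-2.93 -0.45 -1.05] [0.03 1.01 0.1 ]
29.5417
```

View pics/t12.png

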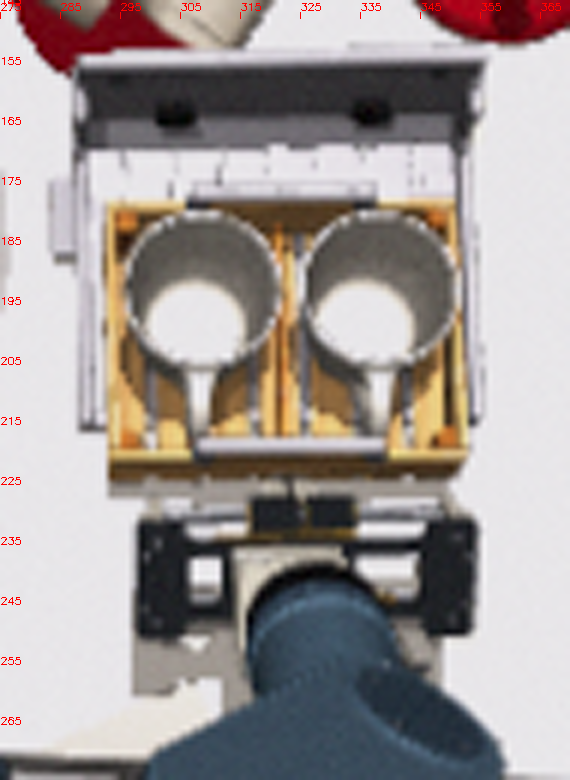

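View pics/s12.png

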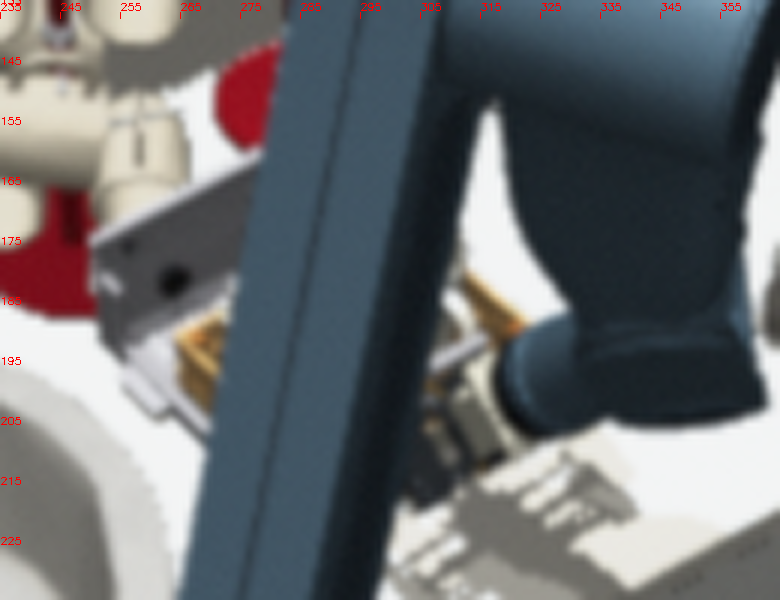

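Run:
```python
from bench import robot
from h import *
np.set_printoptions(precision=2,suppress=True)
for x in(-120,-105,-99,-94):
    r=robot.move_linear(*push(x,zt=28,flip=0),speed=30,f_stop=13); print(x,r,robot.current_tcp_pos(),robot.current_contact_force(),robot.current_ft_torque())
    if r: break
print(robot.current_t())
d=robot.get_image("top"); crop(d,275,145,95,130,6,"pics/t13.png")
```

```text
-120 False [ 544.67 -268.39    6.83] [-1.46  0.11 -0.51] [ 0.05  0.71 -0.02]
-105 False [ 559.73 -267.5     6.74] [-0.5  -0.42 -1.25] [-0.02  0.66  0.03]
-99 False [ 565.47 -267.11    6.42] [-1.76 -0.07 -4.01] [-0.12  0.95 -0.05]
-94 False [ 570.56 -266.74    6.53] [-0.61 -0.18 -3.35] [-0.05  0.92  0.05]
31.9417
```

View pics/t13.png

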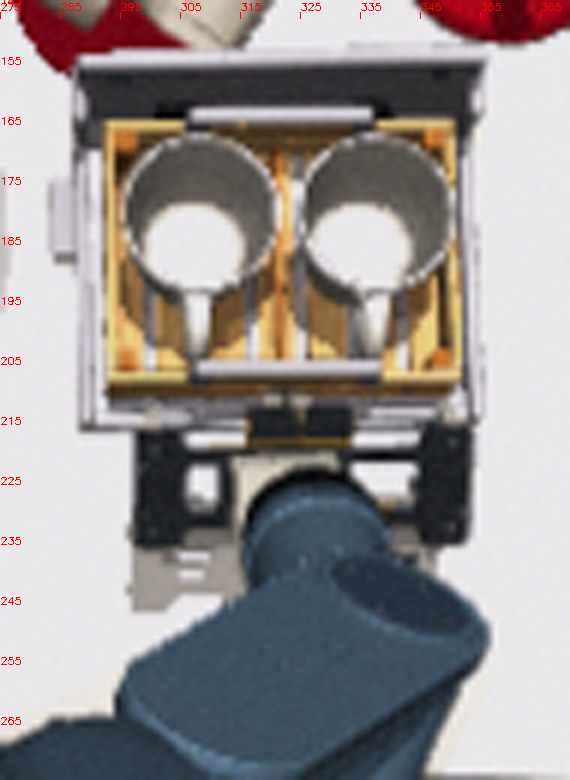

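Run:
```python
from bench import robot
from h import *
np.set_printoptions(precision=2,suppress=True)
robot.move_linear(*push(-112,zt=28,flip=0),speed=40); robot.sleep(.2)
print(robot.current_t(),robot.current_contact_force())
d=robot.get_image("top"); crop(d,275,145,95,130,6,"pics/t14.png")
d=robot.get_image("scene"); crop(d,235,135,130,100,6,"pics/s14.png")
```

```text
32.7917 [ 0.04 -1.06 -0.98]
```

View pics/t14.png

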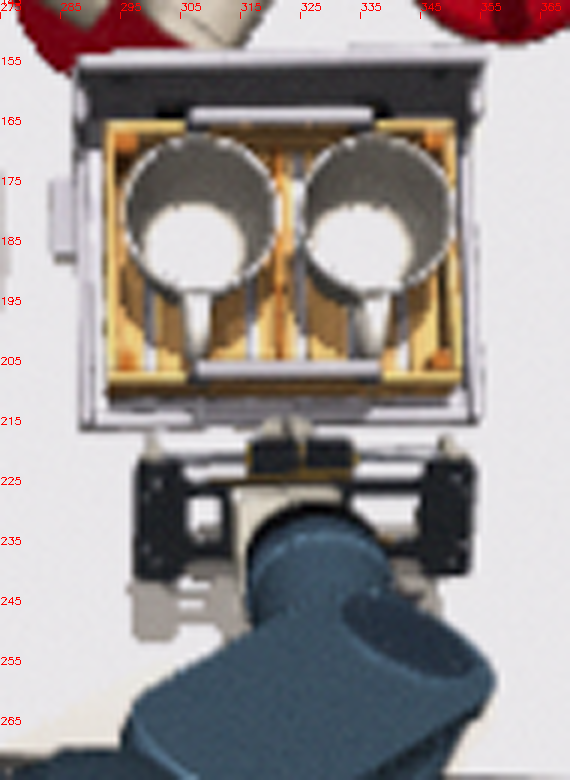

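View pics/s14.png

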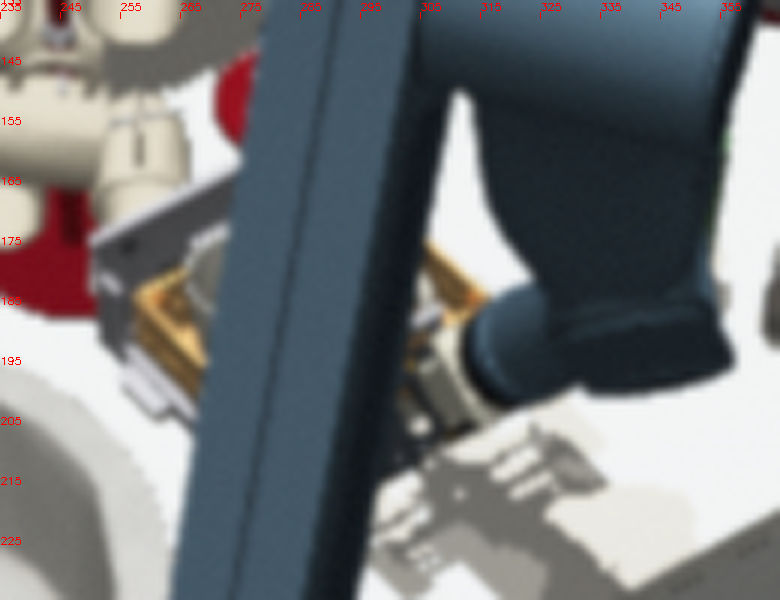

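Run:
```python
from bench import robot
from h import *
np.set_printoptions(precision=1,suppress=True)
d=robot.get_image("top")
g=lambda x,y,z: onz(d,275+(x-2.5)/6,145+(y-2.5)/6,z)
for z in(59,68):print(z,"fl,fr",w2t(g(105,121,59)),w2t(g(457,121,59)),"rl rr",w2t(g(108,384,z)),w2t(g(461,382,z)))
k=12
cv2.imwrite("pics/t15.png",cv2.resize(d["img"][200:225,285:360],None,fx=10,fy=10,interpolation=cv2.INTER_CUBIC))
```

```text
59 fl,fr [ 75.7 103.3] [  72.9 -108.5] rl rr [-86.2 104.2] [ -87.6 -103.8]
68 fl,fr [ 75.7 103.3] [  72.9 -108.5] rl rr [-88.1 104.4] [ -89.5 -102.3]
```

View pics/t15.png

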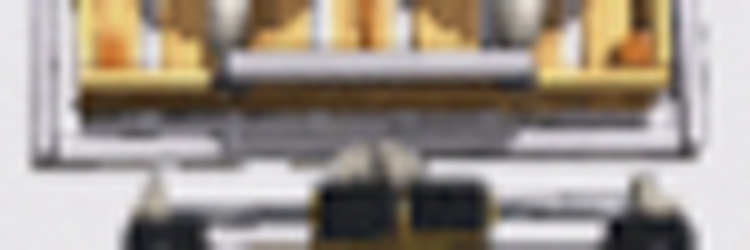

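Run:
```python
from bench import robot
from h import *
np.set_printoptions(precision=2,suppress=True)
f0=robot.current_contact_force()
r=robot.move_linear(*push(-96,zt=28,flip=0),speed=30,f_stop=9); print(r,robot.current_contact_force())
r=robot.move_linear(*push(-68,zt=28,flip=0),speed=10,f_stop=10); print(r,w2t(robot.current_tcp_pos()),robot.current_contact_force())
for _ in range(4): robot.sleep(.1); print(robot.current_contact_force())
print(robot.current_t())
```

```text
False [-0.62  0.05 -0.25]
True [-73.18   0.38] [-0.14 -0.08 -0.53]
[-1.22 -0.21  0.41]
[-0.14  0.52  0.29]
[-0.04  0.25 -1.44]
[ 0.51 -0.33 -0.03]
35.3
```

Run:
```python
from bench import robot
from h import *
np.set_printoptions(precision=2,suppress=True)
for i in range(4):
    r=robot.move_linear(*push(-68,zt=28,flip=0),speed=8,f_stop=12); a=robot.current_contact_force()
    robot.sleep(.1); print(r,w2t(robot.current_tcp_pos()),a,robot.current_contact_force(),robot.current_t())
    if not r: break
```

```text
True [-72.31   1.19] [-0.67 -0.28  0.71] [-0.19 -0.01  0.39] 36.2417
True [-71.43   1.32] [-2.81 -0.83  3.64] [-1.34 -0.3   3.51] 37.15
True [-71.32   1.29] [-4.59  0.81  5.44] [-3.8  -0.22  5.07] 37.9
True [-71.31   1.26] [-4.66  0.31  6.8 ] [-4.33 -0.18  6.14] 38.625
```

Run:
```python
from bench import robot
from h import *
np.set_printoptions(precision=2,suppress=True)
print(robot.current_tcp_pos(),push(-86,zt=28,flip=0)[0],robot.current_contact_force(),robot.current_ft_torque())
d=robot.get_image("top"); crop(d,275,145,95,90,8,"pics/t16.png")
```

```text
[ 578.24 -265.17    2.27] [ 578.31 -266.43    6.54] [-4.33 -0.18  6.14] [0.08 0.44 0.04]
```

View pics/t16.png

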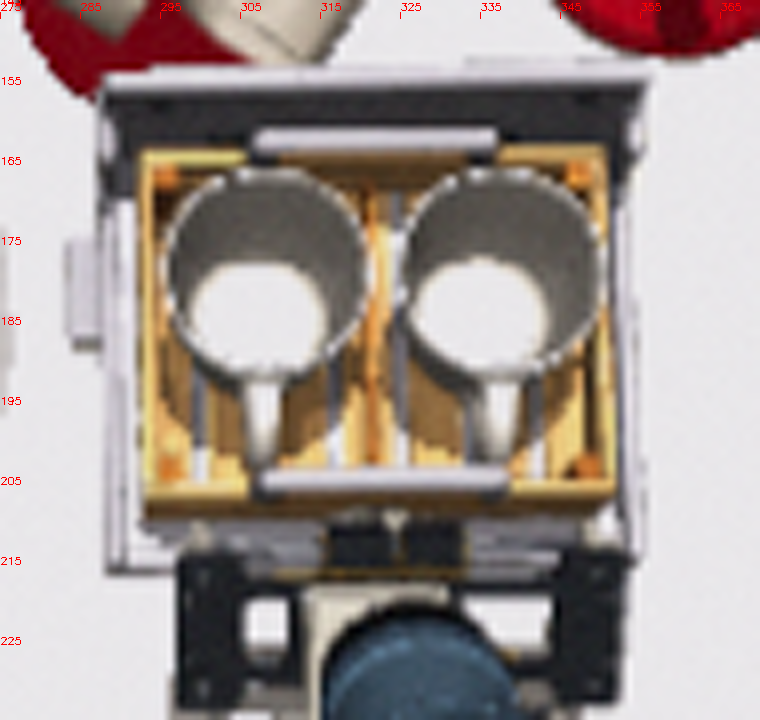

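Run:
```python
from bench import robot
from h import *
np.set_printoptions(precision=2,suppress=True)
robot.move_linear(*push(-100,zt=34,flip=0),speed=40); robot.sleep(.15)
print(robot.current_contact_force())
robot.move_linear(*push(-89,zt=34,flip=0),speed=40); robot.sleep(.1)
f0=robot.current_contact_force(); print(f0,w2t(robot.current_tcp_pos()))
x=-89
while x<-70:
    x+=.6
    robot.move_linear(*push(x,zt=34,flip=0),speed=12); fs=robot.current_contact_force(); 
    print(round(x,1),fs,robot.current_tcp_pos()[2],w2t(robot.current_tcp_pos()),robot.current_t())
    if -fs[0]>11 or np.linalg.norm(fs)>13: break
```

```text
[ 0.12 -0.06  0.03]
[ 0.22  0.59 -0.12] [-74.17   0.19]
-88.4 [ 0.59  0.13 -0.59] 12.50983047890289 [-73.79   0.1 ] 40.1917
-87.8 [-3.47  0.83  1.25] 12.396278249148587 [-73.44   0.11] 40.4417
-87.2 [-7.87  0.02  3.45] 12.28134974156473 [-73.21   0.14] 40.6917
-86.6 [-11.77  -0.03   5.88] 12.2228297539176 [-73.02   0.15] 40.9417
```

Run:
```python
from bench import robot
from h import *
np.set_printoptions(precision=2,suppress=True)
x=-86.6; t0=None
while robot.current_t()<48:
    fs=robot.current_contact_force(); c,s=np.cos(TY),np.sin(TY); F=-(c*fs[0]+s*fs[1])
    print(round(x,2),fs,round(F,1),w2t(robot.current_tcp_pos())[0].round(2),round(robot.current_t(),2))
    if F>20: break
    if F<15.2: x+=.25 if F>10 else .5; robot.move_linear(*push(x,zt=34,flip=0),speed=12)
    else:
        t0=t0 or robot.current_t(); robot.sleep(.25)
    if t0 and robot.current_t()-t0>1.8: break
d=robot.get_image("top"); crop(d,275,145,95,90,8,"pics/t17.png")
```

```text
-86.6 [-11.77  -0.03   5.88] 11.8 -73.02 40.94
-86.35 [-13.09   0.13   6.93] 13.1 -72.97 41.19
-86.1 [-15.72   0.27   8.48] 15.7 -72.88 41.44
-86.1 [-15.97  -0.03   8.4 ] 15.9 -72.91 41.69
-86.1 [-15.37   0.06   7.92] 15.3 -72.92 41.94
-86.1 [-15.06  -0.14   8.57] 15.0 -72.92 42.19
-85.85 [-16.57  -0.95   8.7 ] 16.6 -72.83 42.44
-85.85 [-16.04   0.24   8.37] 16.0 -72.83 42.69
-85.85 [-15.89  -0.04   8.84] 15.9 -72.82 42.94
-85.85 [-16.36   1.38   9.86] 16.2 -72.83 43.19
```

View pics/t17.png

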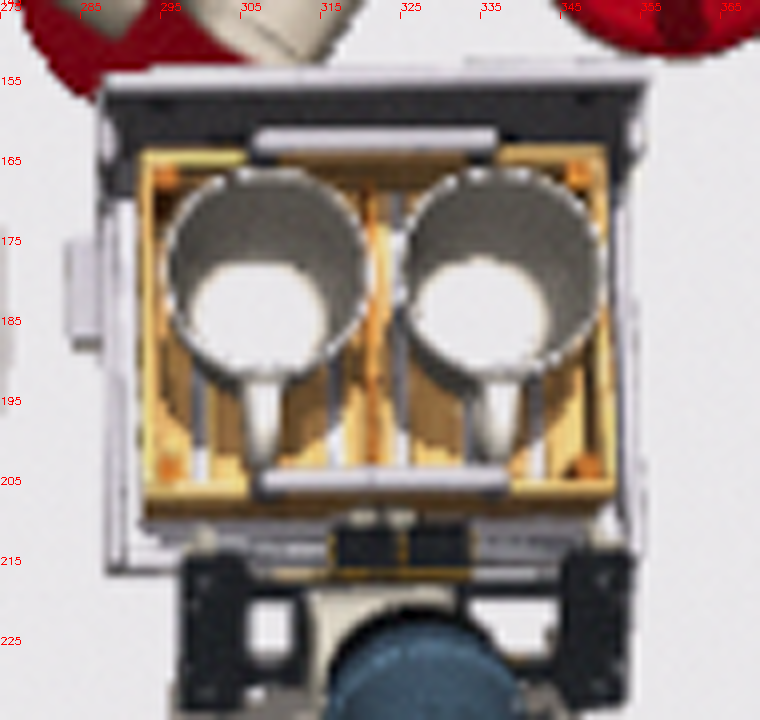

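Run:
```python
from bench import robot
from h import *
np.set_printoptions(precision=2,suppress=True)
robot.move_linear(*push(-95,zt=34,flip=0),speed=25)
robot.move_linear(*push(-150,zt=40,flip=0),speed=100)
robot.move_linear(*push(-235,zt=180,flip=0),speed=200); robot.sleep(.3)
print(robot.current_t(),robot.current_contact_force())
d=robot.get_image("top"); crop(d,275,145,95,90,8,"pics/t18.png");cv2.imwrite("pics/t18f.png",d["img"])
g=lambda x,y,z: onz(d,275+(x-3.5)/8,145+(y-3.5)/8,z)
print([w2t(g(*q,59)) for q in((143,150),(605,147),(145,494),(615,490))])
```

```text
45.975 [ 0.12  0.89 -0.23]
[array([ 81.1 , 101.93]), array([  79.77, -106.77]), array([-78.02, 103.65]), array([ -78.83, -104.26])]
```

View pics/t18.png

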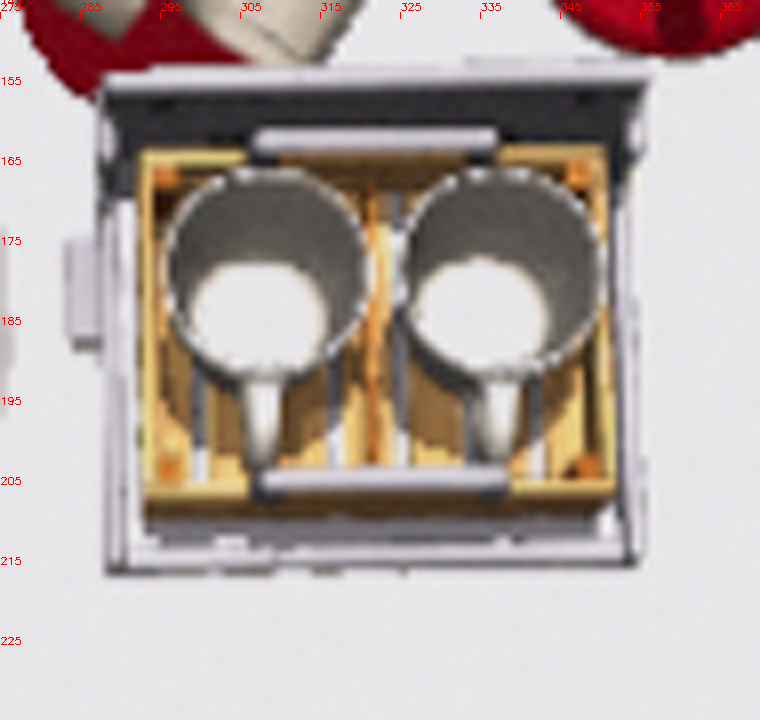

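View pics/t18f.png

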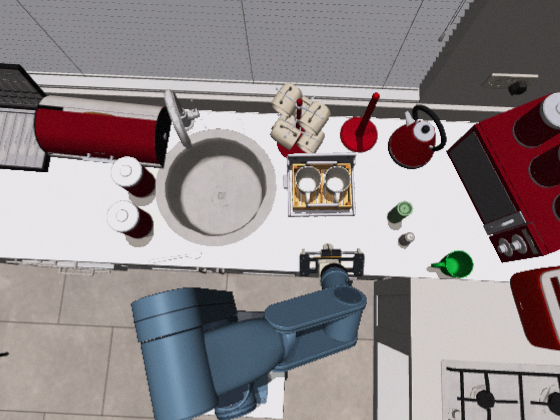

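Run:
```python
from bench import robot
print(robot.current_t(),robot.hand_in())
```

```text
the job is handed in; nothing more can be done
46.025 None
```

The crate is seated in the draining tray with both mugs upright, and I handed the job in at 46 s. `hand_in` gives no verdict, so what follows are my own checks.

**What I did**
- **Lift and cross:** I gripped the front handle and tipped the crate about its rear edge. I lined it up with the tray and carried the front edge over the rim with about 20 mm of height to spare. Tool forces stayed under 5 N. I then lowered it until it touched the tray floor at the expected height, and let go.
- **Push in:** With shut, tilted fingers I pushed low on the rear wall; the readings after each step were at most about 4 N. The rear end hung on the fingers as it passed the rim, so I backed off.
- **Final push:** I pushed with 15–16.6 N, held that for about 2 s, and then withdrew.

**Last checks (top camera, after letting go)**
- The crate's front is at tray x ≈ +80.5 mm and its rear at ≈ −78.4 mm, well behind the rim. It is nearly square to the tray and inside both side rims.
- The buffers stand out about 13 mm, within the stated range. That 16 N no longer moved the crate suggests it is against them; I could not see the contact directly.
- The force on the tool was about zero, and nothing else looked moved in the picture.

**What disagreed or went wrong**
- **Finger length:** The fingertips turned out about 26 mm shorter than the stated tool point. The first grip closed above the handle without moving the crate. I confirmed the offset by touch and by camera, then corrected for it.
- **Final push, first tries:** The first short pushes stopped early with an upward force of up to 7 N on the tool. I repeated the push 6 mm higher, and the fingers still pressed down on the crate with about 8–10 N.

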